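# Test the stop button of the bun line and restart it

## Task

Test the line's stop button: with the fingertips press the red mushroom down until it latches and stays in by itself when you let go, then push one of its lugs round clockwise (seen from above) until the mushroom springs fully out again. After that press the green start button fully down and let it come back, and finish clear of everything. Do not press start while the mushroom is in, do not turn the speed dial, and leave the loose things on the table where they are.

Things in the scene. Friction and masses are not known exactly. Their poses are not given: they have to be found in the camera images.
- stop_station: Fixed grey box with a yellow top plate, 130 x 130 mm, 70 mm tall, carrying the red mushroom stop button in the middle of its top. Origin: centre of its underside on the table; z up. A black collar 48 mm wide stands 8 mm above the box's top under the button.
- stop_top (a point): Top centre of the red mushroom head: a dome 44 mm wide and 24 mm high with three radial lugs. At rest it lies 116 mm above the table; it moves down with the press. The head is pressed straight down anywhere near this point. The point turns with the head: its z is up and its x points along lug 0.
- stop_lug0 (a point): Point inside lug 0 of the mushroom head, on its centre line, 35 mm out from the button's axis and half-way up the lug. The three lugs are alike, 120 degrees apart: red radial bars, 10 mm wide, 18 mm tall, reaching out to 40 mm from the axis. At rest their undersides are 22 mm above the box's top (14 mm when latched in) and nothing is under them outside the 48 mm collar. Pushed sideways on a flank by a fingertip they turn the head.
- stop_lug1 (a point): Point inside lug 1 of the mushroom head, on its centre line, 35 mm out from the button's axis and half-way up the lug. The three lugs are alike, 120 degrees apart: red radial bars, 10 mm wide, 18 mm tall, reaching out to 40 mm from the axis. At rest their undersides are 22 mm above the box's top (14 mm when latched in) and nothing is under them outside the 48 mm collar. Pushed sideways on a flank by a fingertip they turn the head.
- stop_lug2 (a point): Point inside lug 2 of the mushroom head, on its centre line, 35 mm out from the button's axis and half-way up the lug. The three lugs are alike, 120 degrees apart: red radial bars, 10 mm wide, 18 mm tall, reaching out to 40 mm from the axis. At rest their undersides are 22 mm above the box's top (14 mm when latched in) and nothing is under them outside the 48 mm collar. Pushed sideways on a flank by a fingertip they turn the head.
- stop_button (a joint): How far the mushroom is pressed in, in m: 0 = fully out, 0.011 = bottom stop. It takes 4 N to start and 5 to 8 N further down when pressed slowly; a brisk press (30 mm/s) can briefly take 15 N before it bottoms. It latches once it has passed about 0.0095 (press it to the bottom) and, let go, stays in at about 0.008; let go earlier, it springs back out. Only turning the head clockwise frees it; it then springs out by itself to 0.
- stop_head (a joint): How far the mushroom head is turned clockwise seen from above, in rad: 0 = rest, 0.9 = end stop. A weak spring (under 0.1 N m) turns it back to 0 when let go. The latch lets go at about 0.3 rad; turn it to 0.5 to be sure.
- start_station: Fixed aluminium box with a blue top plate, 100 (x) x 150 (y) mm, 60 mm tall, carrying the green start button, a black speed dial and a small dark display. Origin: centre of its underside on the table. The green button's axis is at x = -6, y = +40 mm in its frame, the dial's at x = -18, y = -42 mm.
- start_button_top (a point): Top centre of the green start button: a flat round cap 34 mm wide in a steel collar 50 mm wide and 12 mm high; the cap's top is 82 mm above the table, 10 mm above the collar. Pressed straight down.
- start_button (a joint): How far the green start button is pressed, in m: 0 = out, 0.006 = fully down (about 5 N). It springs back.
- dial_mark (a point): Mark at the end of the black speed dial's grip bar, 15 mm from the dial's axis, 104 mm above the table. The grip bar is 30 mm long, 14 mm wide and rises 44 mm above the box's top; it must not be turned.
- nozzle: Loose bystander: white plastic nozzle cone, 44 mm wide, 52 mm tall. Origin: at its underside.
- tub: Loose bystander: white plastic bowl, 84 mm wide, 50 mm tall. Origin: at its underside.
- steel_cup: Loose bystander: steel cup, 64 mm wide, 75 mm tall. Origin: at its underside.
- clamp_knob: Loose bystander: black five-lobed clamping knob on a steel boss, 46 mm wide, 28 mm tall. Origin: at its underside.
- mould_ring: Loose bystander: steel ring, 68 mm wide, 25 mm tall. Origin: at its underside.
- jar: Loose bystander: clear jar with orange cap, 60 mm wide, 85 mm tall. Origin: at its underside.
- spanner: Loose bystander: spanner lying flat, 150 mm long. Origin: at its middle, on the table.

How it is judged:
By the outcome, as a careful person would: the job done as asked, in the order asked, and still so for the second after the job is handed in, with the robot touching nothing.
It also fails if it takes over 54 s, if anything falls off the work surface, if the arm or the gripper's body presses on something with over 40 N, if the wrist force passes 120 N, or if a joint passes its speed limit or range.

## Robot

A 7-joint arm with a two-finger parallel gripper is mounted at the origin on the work surface. World frame = base frame: x ahead of the robot, y to its left, z up, the work surface at z = 0. Lengths are in m, angles in rad, forces in N, time in s.
With the tool pointing down it reaches from about 0.425 to 0.825 m from the base axis. Payload 3.6 kg.
Tool frame: the origin (TCP) lies on the centre line of the jaws, within the pads' length; the fingertips stand 11 mm ahead of it and the grasp point (between the pads) lies 8 mm behind it; z points along the fingers, y is the line along which they close (so a half turn about z gives the same grasp; the last joint's range is limited). The gripper opens to 85 mm and grips with 20 to 120 N. Pads are 22 mm wide; open, the fingers measure 114 mm over their backs; the gripper's body (76 mm by 85 mm) begins 54 mm behind the grasp point. The pads swing forward as they close: fully open they stand 13 mm farther back than shut.
Start: joints at [-1.127, 0.615, -0.013, 1.423, 0.008, 1.103, -0.04], TCP at [0.295, 0.579, 0.242] pointing down, gripper open.
Joint ranges: [-3.12, 3.12], [-0.3, 2.06], [-1.34, 1.32], [0.26, 2.42], [-1.36, 4.5], [0.01, 1.98], [-2.84, 2.84]. Speed limits (rad/s): [2.79, 2.79, 3.14, 3.14, 3.14, 3.14, 3.14].

## Interface

Orientations are given as a unit quaternion [w, x, y, z].
In Python, from bench import r, optics, order gives the robot as it stands.
- The arm moves only by the tool drive_tool, never from a script. Its argument "targets" is a list of rows, each a list of 7 numbers: the opening, from 0 (shut) to 1 (fully open), then the shift along the tool's x, y, z in mm, then the turn, a rotation vector about the tool's x, y, z in rad. A call has 1 to 10 rows; each row is the pose to reach, as a shift and turn from the pose commanded when the call began, along the tool's axes at that moment; what a row does not reach only later rows make up. A row lasts 1/10 s, in which the tool goes at most 50 mm and 8.59 degrees, less where a joint would pass 70% of its speed; a pose out of reach is approached as far as the arm can. A call with a gripper value outside its range is refused whole. The fingers move at their own pace and stop on an object; "force" is the grip in N (left out, the last holds). Time passes only in rows, so rows that repeat a pose let the fingers close. It gives the time, the measured TCP pose, the force, the opening and the grip force at its end, in the units of the state.
- r.read_state(): the state, without advancing time (a new reading comes with each control period).
- optics.read_camera(name): name is "scene" or "side" or "wrist"; returns the picture (400x640x3 uint8, blue, green, red); there is no depth.
- optics.camera_info(name): a dict with "vfov" (degrees; the focal length in pixels is half the picture's height over the tangent of half this angle, whatever the lens; pixels are square), "cx", "cy" (the principal point, pixels), "world_to_cam" (4x4, takes a point from world to camera coordinates). Camera axes: x right, y down, z forward; pixel columns grow to the right and rows downward; lengths in m; the calibration is good to about 2 mm. A picture is of the moment at which its call begins: read the wrist's pose just before it. camera_info takes no time and is no camera call; for the wrist camera it gives the pose at the moment of the call.
- order.sign_off(): hands the job in; it is judged then, once.
Trained networks look in the newest picture that a camera, given by its name, has taken for a name from the list of things; names that differ only in an ending like _2 or _b are one class to them, and where a whole thing is asked for, a point or a joint stands for the part that bears it (a point fixed in the world has none). Each returns a list of dicts, best first, with "score" (0 to 1); they miss things now and then, are a little off and sometimes report something else, mostly with a low value. They report only what shows in the picture. A call takes as long as a camera call.
- optics.recognise(query, camera): "centre" ([column, row] in pixels, amid what is visible of it).
- optics.landmark_of(query, camera): "centre" ([column, row] in pixels: a listed point, or the origin of a listed thing).
The state is a dict: "time_s": time; "joints": joint angles; "qd": joint speeds; "effort": joint torques, N m; "position": TCP position; "tool_rot": TCP orientation; "wrist_force": force on the tool from outside, world axes, zero at the start; "ft_torque": the same for the moment, N m; "opening": finger opening in m; "grasp_force": force on a finger pad.
Only numpy, scipy, OpenCV 4.12 (cv2) and the standard library are available. Lean on these libraries where they do the work, as an engineer would, in place of code of your own. Each camera call takes 0.05 s, during which the arm holds its last target. There are 200 camera calls.

## Working session

There is one attempt and no reset: what is moved stays moved. The work goes in short steps, Python scripts to look and compute and a tool call to move; the robot and the scene stay as the last step left them, time stands still between calls to the robot, and variables do not carry over. Pictures are saved under pics/ and viewed, at most 10 in all, crops included, and the job is handed in when it is done.

Besides the shell and the picture viewer there is one more tool, called after "Request:" as name(argument=value, ...), one argument or row to a line, values as JSON. drive_tool: Moves the arm, as the interface text tells. Its arguments: {"type":"object","properties":{"targets":{"type":"array"},"force":{"type":"number"}},"required":["targets"]}

```bash
mkdir -p pics
cat > h.py <<'E'
from bench import r, optics, order
import numpy as np, cv2
def ray(cam,px,info=None):
    i=info or optics.camera_info(cam); f=200/np.tan(np.radians(i["vfov"])/2)
    M=np.array(i["world_to_cam"]); R=M[:3,:3]; o=-R.T@M[:3,3]
    d=R.T@np.array([(px[0]-i["cx"])/f,(px[1]-i["cy"])/f,1]); return o,d
def atz(cam,px,z,info=None):
    o,d=ray(cam,px,info); return o+d*(z-o[2])/d[2]
E
python3 - <<'E'
from h import *
s=r.read_state(); print({k:np.round(s[k],3) for k in s})
Z=dict(stop_top=.116,stop_lug0=.101,stop_lug1=.101,stop_lug2=.101,start_button_top=.082,dial_mark=.104,start_station=0,stop_station=0,steel_cup=0,jar=0)
for c in("scene","side"):
    im=optics.read_camera(c); cv2.imwrite(f"pics/{c}0.png",im)
    print(c,{k:v for k,v in optics.camera_info(c).items() if k!="world_to_cam"}, ray(c,(320,200)))
    for k,z in Z.items():
        for d in optics.landmark_of(k,c)[:2]:
            print(c,k,round(d["score"],2),np.round(d["centre"]),np.round(atz(c,d["centre"],z),3))
E
```

```text
{'time_s': np.float64(0.0), 'joints': array([-1.127,  0.616, -0.013,  1.425,  0.008,  1.103, -0.04 ]), 'qd': array([-0.   , -0.001, -0.002, -0.   ,  0.   , -0.001, -0.003]), 'effort': array([ 0.0000e+00, -4.6921e+01,  2.5900e-01, -1.7103e+01,  1.0000e-02,
        1.0000e-02,  0.0000e+00]), 'position': array([0.294, 0.579, 0.241]), 'tool_rot': array([-0.   ,  0.233,  0.972, -0.001]), 'wrist_force': array([ 0.01 , -0.097,  0.541]), 'ft_torque': array([ 0.021, -0.023,  0.025]), 'grasp_force': np.float64(0.0), 'opening': np.float64(0.085)}
scene {'vfov': 54.18829855688095, 'cx': 317.97641132005816, 'cy': 200.01179438648504} (array([ 1.35117168, -0.10984931,  0.96942834]), array([-0.66098888,  0.08215619, -0.74590271]))
scene stop_top 0.65 [241. 200.] [ 0.574 -0.245  0.116]
scene stop_lug0 0.78 [251. 198.] [ 0.554 -0.219  0.101]
scene stop_lug0 0.73 [228. 198.] [ 0.549 -0.285  0.101]
scene stop_lug1 0.78 [251. 198.] [ 0.554 -0.219  0.101]
scene stop_lug1 0.73 [228. 198.] [ 0.549 -0.285  0.101]
scene stop_lug2 0.78 [251. 198.] [ 0.554 -0.219  0.101]
scene stop_lug2 0.73 [228. 198.] [ 0.549
[... 722 characters left out ...]
2. 263.] [ 0.562 -0.276  0.101]
side stop_lug0 0.7 [367. 249.] [ 0.554 -0.224  0.101]
side stop_lug1 0.93 [382. 263.] [ 0.562 -0.276  0.101]
side stop_lug1 0.7 [367. 249.] [ 0.554 -0.224  0.101]
side stop_lug2 0.93 [382. 263.] [ 0.562 -0.276  0.101]
side stop_lug2 0.7 [367. 249.] [ 0.554 -0.224  0.101]
side start_button_top 0.41 [264. 165.] [0.472 0.191 0.082]
side start_button_top 0.23 [284. 173.] [0.507 0.135 0.082]
side dial_mark 0.58 [283. 169.] [0.502 0.125 0.104]
side dial_mark 0.33 [372. 277.] [ 0.521 -0.297  0.104]
side start_station 0.81 [280. 189.] [ 0.503  0.161 -0.   ]
side stop_station 0.97 [376. 279.] [ 0.575 -0.249  0.   ]
side steel_cup 0.97 [406. 212.] [ 0.781 -0.101  0.   ]
```

Run:
```python
import cv2,numpy as np
a=cv2.imread("pics/scene0.png")[130:300,180:500]; b=cv2.imread("pics/side0.png")[110:310,220:480]
a=cv2.resize(a,(560,298),interpolation=3); b=cv2.resize(b,(390,300),interpolation=3)
cv2.imwrite("pics/m.png",np.vstack([a,cv2.copyMakeBorder(b,0,0,0,170,0)]))
```

```text
(no output)
```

View pics/m.png

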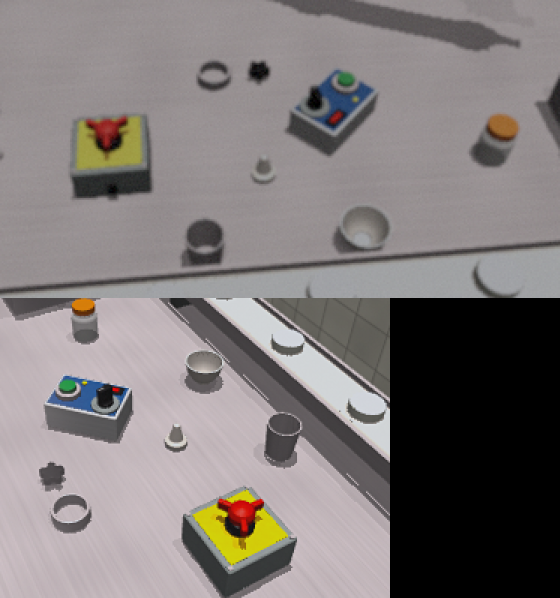

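The montage shows the stop station at left of the scene camera, around (241,200), with one lug toward +x. The start station is around (370,185), and the space above both is clear. I'll go over start first and look with the wrist camera.

Request:
drive_tool(
  targets=[
    [0,-351,-302,-40,0,0,0.55],
    [0,-351,-302,-40,0,0,0.55],
    [0,-351,-302,-40,0,0,0.55],
    [0,-351,-302,-40,0,0,0.55],
    [0,-351,-302,-40,0,0,0.55],
    [0,-351,-302,-40,0,0,0.55],
    [0,-351,-302,-40,0,0,0.55],
    [0,-351,-302,-40,0,0,0.55],
    [0,-351,-302,-40,0,0,0.55],
    [0,-351,-302,-40,0,0,0.55],
  ],
)

```text
time_s: 2.1
position: [0.473, 0.144, 0.2834]
tool_rot: [0.002, 0.493, 0.87, -0.001]
wrist_force: [0.2, -0.4, 0.3]
opening: -0.0001
grasp_force: 0.0
```

```bash
cat >> h.py <<'E'
def look(name,Z):
    i=optics.camera_info("wrist"); im=optics.read_camera("wrist"); cv2.imwrite(f"pics/{name}.png",im)
    for k,z in Z.items():
        for d in optics.landmark_of(k,"wrist")[:3]:
            print(k,round(d["score"],2),np.round(d["centre"]),np.round(atz("wrist",d["centre"],z,i),4))
    s=r.read_state(); q=s["tool_rot"]; print(round(float(s["time_s"]),2),np.round(s["position"],4),np.round(q,4),"xang",np.degrees(2*np.arctan2(q[2],q[1])),s["opening"],np.round(s["wrist_force"],2))
    return i,im
E
python3 -c "
from h import *
look('w1',dict(start_button_top=.082,dial_mark=.104))"
```

```text
start_button_top 0.67 [334. 132.] [0.4671 0.1897 0.082 ]
dial_mark 0.6 [326. 216.] [0.5028 0.114  0.104 ]
dial_mark 0.45 [339. 158.] [0.4827 0.1721 0.104 ]
2.25 [0.4709 0.1504 0.2825] [-0.000e+00  4.896e-01  8.719e-01  4.000e-04] xang 121.37162869742924 3.9458794556155334e-05 [0.15 0.85 0.27]
```

View pics/w1.png

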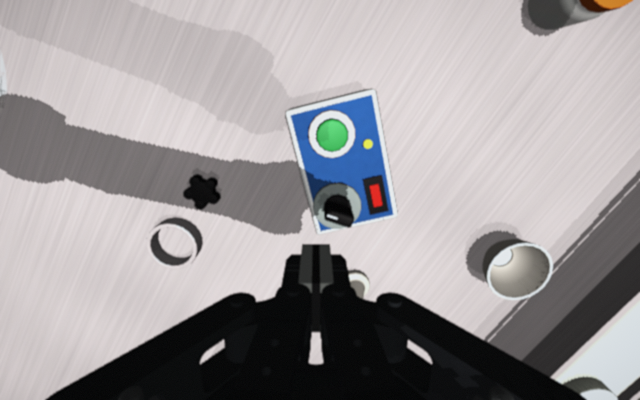

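The green cap is at about (332,135) and the dial at about (338,207), so the start station is confirmed. Next I'll go over the stop station.

Request:
drive_tool(
  targets=[
    [0,-440,-143,0,0,0,0.55],
    [0,-440,-143,0,0,0,0.55],
    [0,-440,-143,0,0,0,0.55],
    [0,-440,-143,0,0,0,0.55],
    [0,-440,-143,0,0,0,0.55],
    [0,-440,-143,0,0,0,0.55],
    [0,-440,-143,0,0,0,0.55],
    [0,-440,-143,0,0,0,0.55],
    [0,-440,-143,0,0,0,0.55],
    [0,-440,-143,0,0,0,0.55],
  ],
)

```text
time_s: 3.25
position: [0.5787, -0.3032, 0.2811]
tool_rot: [0.001, 0.708, 0.706, -0.002]
wrist_force: [-0.9, 0.0, -0.1]
opening: 0.0001
grasp_force: 0.0
```

Request:
drive_tool(
  targets=[
    [0,0,0,0,0,0,0],
    [0,0,0,0,0,0,0],
  ],
)

```text
time_s: 3.45
position: [0.58, -0.2952, 0.2816]
tool_rot: [-0.001, 0.706, 0.709, 0.001]
wrist_force: [-0.0, 0.5, -0.3]
opening: 0.0002
grasp_force: 0.0
```

```bash
python3 -c "
from h import *
look('w2',dict(stop_top=.116,stop_lug0=.101,stop_station=0))"
```

```text
stop_top 0.88 [308. 134.] [ 0.5723 -0.2503  0.116 ]
stop_lug0 0.86 [293. 159.] [ 0.5568 -0.2765  0.101 ]
stop_lug0 0.76 [291.  96.] [ 0.556  -0.2171  0.101 ]
stop_lug0 0.59 [347. 130.] [ 0.6085 -0.2476  0.101 ]
stop_station 0.88 [313. 122.] [ 0.5753 -0.248   0.    ]
3.65 [ 0.5795 -0.2961  0.2826] [-3.000e-04  7.058e-01  7.085e-01  7.000e-04] xang 90.21810682497635 -0.0002676575019605238 [ 0.51  0.39 -0.18]
```

View pics/w2.png

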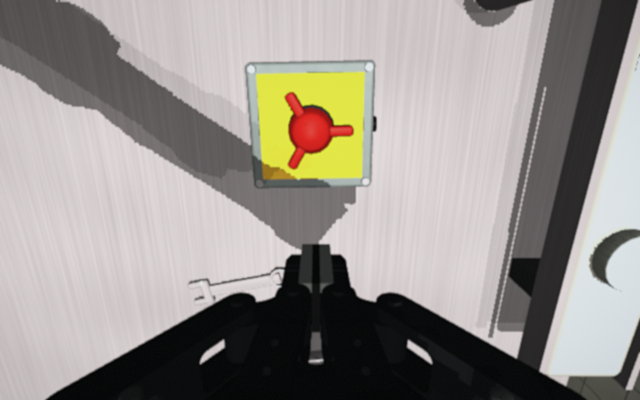

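The button's centre is at px (311,129), about (0.574,-0.248). One lug points along +x at (347,130), and the other two are at (291,96) and (293,159). I'll move above the head.

Request:
drive_tool(
  targets=[
    [0,48,-5,50,0,0,0],
    [0,48,-5,100,0,0,0],
    [0,48,-5,130,0,0,0],
    [0,48,-5,142,0,0,0],
    [0,48,-5,142,0,0,0],
    [0,48,-5,142,0,0,0],
  ],
)

```text
time_s: 4.25
position: [0.5751, -0.2523, 0.1427]
tool_rot: [0.002, 0.707, 0.707, 0.0]
wrist_force: [0.3, -0.3, 1.5]
opening: 0.0001
grasp_force: 0.0
```

Request:
drive_tool(
  targets=[
    [0,0,0,3,0,0,0],
    [0,0,0,6,0,0,0],
    [0,0,0,9,0,0,0],
    [0,0,0,11,0,0,0],
    [0,0,0,13,0,0,0],
    [0,0,0,15,0,0,0],
    [0,0,0,16.5,0,0,0],
    [0,0,0,18,0,0,0],
    [0,0,0,19.5,0,0,0],
    [0,0,0,21,0,0,0],
  ],
)

```text
time_s: 5.25
position: [0.5739, -0.251, 0.1203]
tool_rot: [0.0, 0.707, 0.707, 0.0]
wrist_force: [-1.8, 0.6, 5.9]
opening: -0.0003
grasp_force: 2.6
```

Request:
drive_tool(
  targets=[
    [0,0,0,1,0,0,0],
    [0,0,0,2,0,0,0],
    [0,0,0,3,0,0,0],
    [0,0,0,4,0,0,0],
    [0,0,0,5,0,0,0],
    [0,0,0,5,0,0,0],
  ],
)

```text
time_s: 5.85
position: [0.5739, -0.2511, 0.1159]
tool_rot: [0.0, 0.707, 0.707, 0.0]
wrist_force: [-2.2, 2.4, 9.0]
opening: 0.0001
grasp_force: 4.4
```

Request:
drive_tool(
  targets=[
    [0,0,0,1,0,0,0],
    [0,0,0,2,0,0,0],
    [0,0,0,3,0,0,0],
    [0,0,0,3,0,0,0],
  ],
)

```text
time_s: 6.25
position: [0.5741, -0.2512, 0.1156]
tool_rot: [0.001, 0.707, 0.707, 0.001]
wrist_force: [-6.0, 3.0, 20.9]
opening: 0.0002
grasp_force: 10.7
```

The press reached the bottom stop: z is 0.1156 and force rose to 21 N. I'll release, shift to the +y side of lug 0 and check that it latched.

Request:
drive_tool(
  targets=[
    [0,0,0,-10,0,0,0],
    [0,0,0,-30,0,0,0],
    [0,0,0,-48,0,0,0],
    [0,31,40,-48,0,0,0],
    [0,31,40,-48,0,0,0],
    [0,31,40,-48,0,0,0],
  ],
)

```text
time_s: 6.85
position: [0.6149, -0.2175, 0.1585]
tool_rot: [-0.001, 0.706, 0.709, 0.0]
wrist_force: [-1.1, -1.9, -0.2]
opening: -0.0001
grasp_force: 0.0
```

```bash
cat > chk.py <<'E'
from h import *
import sys
im=optics.read_camera("side"); cv2.imwrite(f"pics/{sys.argv[1]}.png",im)
a=cv2.imread("pics/side0.png")
for x in(a,im):
    x=x.astype(int); m=(x[...,2]>120)&(x[...,1]<70)&(x[...,0]<70); m[:220]=0
    v,u=np.nonzero(m); print(len(u),u.mean(),v.mean(),u.min(),u.max(),v.min(),v.max())
for d in optics.landmark_of("stop_top","side")[:1]+optics.landmark_of("stop_lug0","side")[:3]: print(d)
s=r.read_state(); print(s["time_s"],np.round(s["position"],4),np.round(s["wrist_force"],2))
cv2.imwrite("pics/c_"+sys.argv[1]+".png",np.hstack([cv2.resize(x[210:310,320:440],(390,325),interpolation=2) for x in (a,im)]))
E
python3 chk.py side1
```

```text
421 287.40380047505937 275.38479809976246 67 395 224 335
605 173.95702479338843 288.94710743801653 29 394 220 333
{'centre': [364.0, 251.1], 'score': 0.67}
{'centre': [363.5, 252.0], 'score': 0.8}
{'centre': [391.6, 251.3], 'score': 0.64}
{'centre': [379.3, 269.3], 'score': 0.59}
7.0 [ 0.6127 -0.2211  0.1589] [ 0.44 -0.23  0.09]
```

View pics/c_side1.png

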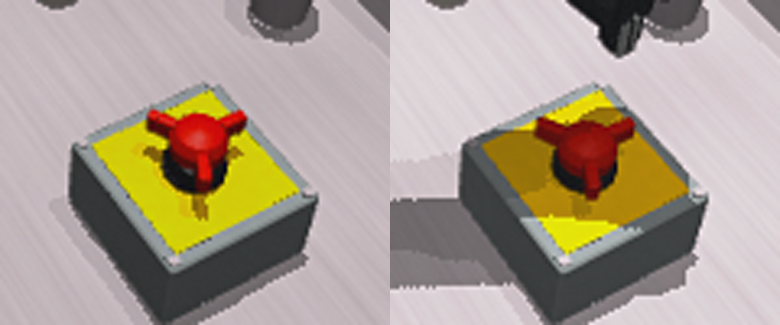

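The right half shows the mushroom sitting about 3 px lower and staying in, so it is latched. Next I'll descend beside lug 0.

Request:
drive_tool(
  targets=[
    [0,2,1,30,0,0,0],
    [0,2,1,50,0,0,0],
    [0,2,1,60,0,0,0],
    [0,2,1,65,0,0,0],
    [0,2,1,65,0,0,0],
    [0,2,1,65,0,0,0],
  ],
)

```text
time_s: 7.6
position: [0.6153, -0.2186, 0.0954]
tool_rot: [0.001, 0.707, 0.707, 0.0]
wrist_force: [0.1, -0.7, -0.7]
opening: -0.0002
grasp_force: 0.0
```

Request:
drive_tool(
  targets=[
    [0,-4,0,0,0,0,0],
    [0,-8,0,0,0,0,0],
    [0,-12,0,0,0,0,0],
    [0,-15,0,0,0,0,0],
    [0,-18,0,0,0,0,0],
    [0,-21,0,0,0,0,0],
    [0,-24,0,0,0,0,0],
    [0,-27,0,0,0,0,0],
    [0,-29,0,0,0,0,0],
    [0,-29,0,0,0,0,0],
  ],
)

```text
time_s: 8.6
position: [0.6142, -0.2471, 0.094]
tool_rot: [-0.0, 0.707, 0.707, -0.0]
wrist_force: [-0.3, 2.4, 0.3]
opening: -0.0
grasp_force: 0.7
```

```bash
python3 chk.py side2
```

```text
421 287.40380047505937 275.38479809976246 67 395 224 335
516 156.46317829457365 291.70542635658916 28 397 220 333
{'centre': [381.2, 247.4], 'score': 0.78}
{'centre': [394.4, 252.4], 'score': 0.79}
{'centre': [369.5, 244.1], 'score': 0.69}
{'centre': [374.7, 264.1], 'score': 0.56}
8.75 [ 0.6145 -0.2465  0.0941] [-0.23  1.43  0.03]
```

View pics/c_side2.png

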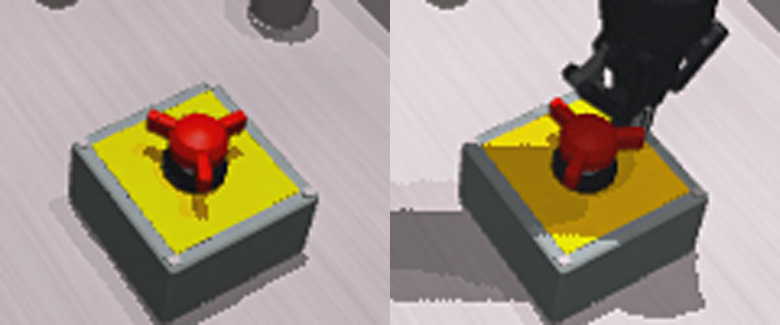

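The head is turned and already appears fully out: its dome is level with the rest picture. I'll push a little more to be sure, then back off and rise.

Request:
drive_tool(
  targets=[
    [0,-2,0,0,0,0,0],
    [0,-4,0,0,0,0,0],
    [0,-4,0,0,0,0,0],
    [0,6,0,0,0,0,0],
    [0,16,0,0,0,0,0],
    [0,28,0,0,0,0,0],
    [0,28,0,0,0,0,0],
    [0,28,0,-40,0,0,0],
    [0,28,0,-85,0,0,0],
    [0,28,0,-85,0,0,0],
  ],
)

```text
time_s: 9.75
position: [0.6184, -0.2218, 0.1867]
tool_rot: [0.007, 0.707, 0.707, 0.002]
wrist_force: [1.4, -0.9, 0.0]
opening: -0.0001
grasp_force: 0.0
```

```bash
python3 chk.py side3
```

```text
421 287.40380047505937 275.38479809976246 67 395 224 335
594 164.0016835016835 288.996632996633 29 395 220 333
{'centre': [382.1, 247.8], 'score': 0.88}
{'centre': [380.7, 265.7], 'score': 0.98}
{'centre': [392.4, 248.4], 'score': 0.84}
9.9 [ 0.6143 -0.2189  0.1792] [ 0.07  0.32 -0.9 ]
```

View pics/c_side3.png

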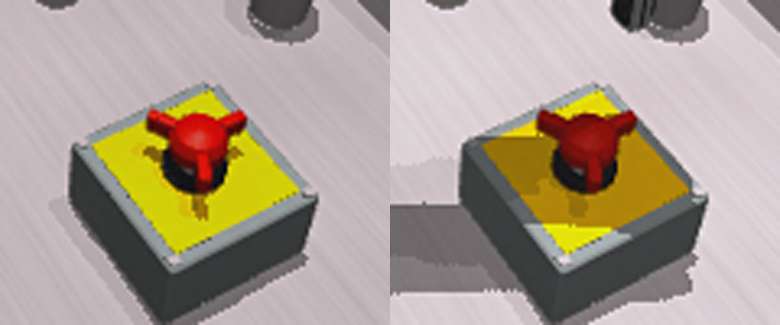

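The button is back to its rest picture, fully out. I'll go to the start button now.

Request:
drive_tool(
  targets=[
    [0,354,-139,-41,0,0,0],
    [0,354,-139,-41,0,0,0],
    [0,354,-139,-41,0,0,0],
    [0,354,-139,-41,0,0,0],
    [0,354,-139,-41,0,0,0],
    [0,354,-139,-41,0,0,0],
    [0,354,-139,-41,0,0,0],
    [0,354,-139,-41,0,0,0],
    [0,354,-139,-41,0,0,0],
    [0,354,-139,-41,0,0,0],
  ],
)

```text
time_s: 10.9
position: [0.4747, 0.1354, 0.2192]
tool_rot: [-0.0, 0.706, 0.708, -0.001]
wrist_force: [-0.3, -0.5, -0.6]
opening: -0.0001
grasp_force: 0.0
```

Request:
drive_tool(
  targets=[
    [0,0,0,0,0,0,0],
    [0,0,0,0,0,0,0],
  ],
)

```text
time_s: 11.1
position: [0.476, 0.1332, 0.2199]
tool_rot: [0.0, 0.708, 0.706, -0.001]
wrist_force: [-0.2, 0.1, 0.8]
opening: -0.0
grasp_force: 0.0
```

```bash
python3 -c "
from h import *
i,im=look('w3',dict(start_button_top=.082,dial_mark=.104))
x=im.astype(int); m=((x[...,1]>x[...,2]+50)&(x[...,1]>x[...,0]+30)).astype(np.uint8)
n,l,st,c=cv2.connectedComponentsWithStats(m); k=1+st[1:,4].argmax(); print(c[k],st[k],atz('wrist',c[k],.082,i))"
```

```text
start_button_top 0.77 [307. 126.] [0.4682 0.187  0.082 ]
dial_mark 0.82 [348. 218.] [0.5017 0.1147 0.104 ]
11.25 [0.476  0.1339 0.2201] [ 1.000e-04  7.079e-01  7.063e-01 -3.000e-04] xang 89.87120349796017 -0.00018006297288850848 [ 0.55  0.15 -1.04]
[305.7147541  127.25409836] [ 287  108   39   40 1220] [0.46716415 0.18595443 0.082     ]
```

Request:
drive_tool(
  targets=[
    [0,54,-7,20,0,0,0],
    [0,54,-7,65,0,0,0],
    [0,54,-7,100,0,0,0],
    [0,54,-7,112,0,0,0],
    [0,54,-7,112,0,0,0],
    [0,54,-7,112,0,0,0],
  ],
)

```text
time_s: 11.85
position: [0.4701, 0.1885, 0.1095]
tool_rot: [0.001, 0.708, 0.707, 0.001]
wrist_force: [0.9, 1.1, 0.9]
opening: -0.0001
grasp_force: 0.0
```

Request:
drive_tool(
  targets=[
    [0,0,0,4,0,0,0],
    [0,0,0,8,0,0,0],
    [0,0,0,11,0,0,0],
    [0,0,0,13,0,0,0],
    [0,0,0,15,0,0,0],
    [0,0,0,17,0,0,0],
    [0,0,0,19,0,0,0],
    [0,0,0,21,0,0,0],
    [0,0,0,22,0,0,0],
    [0,0,0,22,0,0,0],
  ],
)

```text
time_s: 12.85
position: [0.4688, 0.1891, 0.0871]
tool_rot: [-0.0, 0.707, 0.707, 0.0]
wrist_force: [-2.1, -0.4, 9.0]
opening: 0.0
grasp_force: 4.3
```

Request:
drive_tool(
  targets=[
    [0,0,0,1.5,0,0,0],
    [0,0,0,3,0,0,0],
    [0,0,0,3,0,0,0],
  ],
)

```text
time_s: 13.15
position: [0.4689, 0.1891, 0.0867]
tool_rot: [-0.001, 0.707, 0.707, 0.001]
wrist_force: [-6.3, -2.0, 29.6]
opening: -0.0001
grasp_force: 14.4
```

Request:
drive_tool(
  targets=[
    [0,0,0,-5,0,0,0],
    [0,0,0,-20,0,0,0],
    [0,0,0,-50,0,0,0],
    [0,0,0,-100,0,0,0],
    [0,0,0,-140,0,0,0],
    [0,0,0,-150,0,0,0],
    [0,0,0,-150,0,0,0],
    [0,0,0,-150,0,0,0],
    [0,0,0,-150,0,0,0],
  ],
)

```text
time_s: 14.05
position: [0.4675, 0.1888, 0.2313]
tool_rot: [-0.001, 0.707, 0.707, -0.002]
wrist_force: [0.3, 0.7, -0.8]
opening: -0.0001
grasp_force: 0.0
```

```bash
python3 -c "
from h import *
im=optics.read_camera('scene'); a=cv2.imread('pics/scene0.png')
cv2.imwrite('pics/fin.png',np.vstack([cv2.resize(x[130:300,180:500],(560,298)) for x in(a,im)]))"
```

```text
(no output)
```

View pics/fin.png

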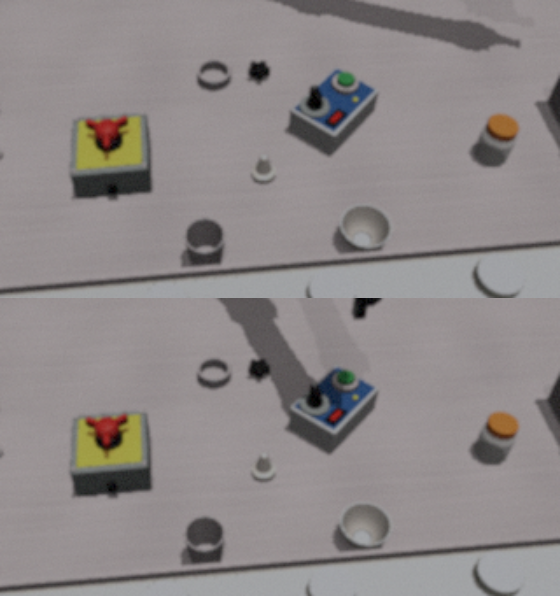

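The before and after pictures match: both buttons are out, the dial is unchanged, the loose things haven't moved, and the arm is clear.

```bash
python3 -c "
from h import *
print(order.sign_off())"
```

```text
the job is handed in; nothing more can be done
None
```

The job is handed in: the stop button was pressed until it latched, then released by turning a lug clockwise; the start button was then pressed fully and came back up, and the arm finished clear with the dial and loose things unmoved in the final picture.

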